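# Fit the carousel's spacer sleeve and push-knob, and hold the knob in

## Task

Get the display carousel's drive ready: slip the brass spacer sleeve over the round spigot on the iron pedestal until it sits flat on the pedestal's top, then pick up the pointer knob, turn it so its nose points the way the shaft's flat faces, and push it fully onto the D-shaft and on down against the shaft's spring until it stops on the sleeve. Finish while still holding the knob pressed all the way in (do not let go of it), and leave the clock, chime bowl, pendulum bob and crank key where they are.

Things in the scene. Friction and masses are not known exactly. Their poses are not given: they have to be found in the camera images.
- pedestal: Fixed round cast-iron drum, 110 mm across, 40 mm high; its heading varies. On the centre of its flat top stands a round steel spigot, 30 mm in diameter, 16 mm high (top rim bevelled 2.5 mm); out of the spigot rises the D-shaft. Origin: centre of the drum's underside, z up; +x is the direction in which the D-shaft's flat faces; a brass index line inlaid in the drum's top also runs that way, from 27 to 51 mm off the axis.
- shaft_tip (a point): Centre of the top end of the upright steel D-shaft, 99 mm above the pedestal's underside (59 mm above its flat top) when not pressed. The shaft is 18 mm in diameter with one flat, 4.5 mm from the axis; its top 4 mm are tapered by 2 to 2.5 mm per side. Its axes are the pedestal's: the flat faces +x. It does not rotate.
- shaft (a joint): How far the D-shaft is pressed down into the pedestal, in m: 0 at rest, spring-loaded upward. The push needed is about 5 N to start, about 10 N at 7 mm. With the sleeve in place and the knob fully on the shaft, the knob's skirt stops on the sleeve's rim at about 7 mm (without the sleeve the shaft would go to 9 mm).
- sleeve: Loose brass tube standing upright on the shelf, outer diameter 44 mm, bore 33 mm, 32 mm high, both ends alike, open right through, about 0.12 kg. Origin: centre of its lower end, z along its axis, up. Seated, its lower end rests on the pedestal's flat top around the spigot.
- knob: Loose bone-coloured knob standing upright on the shelf, about 0.1 kg, 54 mm high. Lower part: round skirt, 48 mm in diameter, 24 mm high. Above it an upright bar grip (24 to 54 mm up), 16 mm wide along y, from x = -24 to +22 mm and on into a pointed nose that ends at x = +36 mm, beyond the skirt. Origin: centre of the underside; z up, +x to the nose.
- knob_bore (a point): Centre of the mouth of the blind D-shaped bore in the knob's underside (the same point and axes as the knob's origin). Bore 20.4 mm in diameter, 20 mm deep, its flat 5.7 mm from the axis on the nose side (+x). When the knob is fully on, this point is 20 mm below the shaft's tip.
- mantel_clock: Bystander: gilt mantel clock, 190 mm high, base 86 x 143 mm, standing on the round wooden carousel (220 mm across, 45 mm high) to the right. Origin: centre of its underside.
- chime_bowl: Bystander: white ceramic bell-shaped bowl, 110 mm across the rim, 70 mm high. Origin: centre of its underside.
- pendulum_bob: Bystander: flat brass pendulum bob, 84 mm across, 18 mm thick, lying on the shelf with a short steel rod to its +x. Origin: centre of its underside.
- crank_key: Bystander: small brass crank key lying on the shelf, arm 75 mm long, with an upright bone handle 40 mm high at its +x end. Origin: centre of the arm's underside.
Mind the look-alikes: they are no part of the job. Leave any pink look-alike of the pedestal alone. Leave any blue look-alike of the sleeve alone.

How it is judged:
By the outcome, as a careful person would: the job done as asked, in the order asked, and still so for the second after the job is handed in, while the arm keeps its last pose, push and grip.
It also fails if it takes over 69 s, if anything falls off the work surface, if the arm or the gripper's body presses on something with over 40 N, if the wrist force passes 120 N, or if a joint passes its speed limit or range.

## Robot

A 6-joint arm with a two-finger parallel gripper is mounted at the origin on the work surface. World frame = base frame: x ahead of the robot, y to its left, z up, the work surface at z = 0. Lengths are in mm, angles in rad, forces in N, time in s.
With the tool pointing down it reaches from about 325 to 1000 mm from the base axis. Payload 5.1 kg.
Tool frame: the origin (TCP) lies on the mounting face of the last link; the fingertips stand 173 mm ahead of it and the grasp point (between the pads) lies 155 mm ahead of it; z points along the fingers, x is the direction in which the jaws open and shut, and the axes are right-handed (so a half turn about z gives the same grasp; the last joint's range is limited). The gripper opens to 85 mm and grips with 20 to 120 N. Pads are 22 mm wide; open, the fingers measure 114 mm over their backs; the gripper's body (76 mm by 85 mm) begins 54 mm behind the grasp point. The pads swing forward as they close: fully open they stand 13 mm farther back than shut.
Start: joints at [1.168, 0.124, 1.65, -0, 1.367, -0.083], TCP at [204.366, 617.026, 404.722] pointing down, gripper open.
Joint ranges: [-2.61, 2.61], [-1.02, 2.33], [0.03, 2.71], [-1.35, 4.49], [0.32, 2.68], [-2.91, 2.91]. Speed limits (rad/s): [2.57, 2.57, 3.14, 3.14, 3.14, 3.14].

## Interface

Orientations are given as [roll, pitch, yaw] about the fixed x, y, z axes, in that order (R = Rz(yaw) Ry(pitch) Rx(roll)).
In Python, from rig import ctrl gives the robot as it stands. The module is installed in compiled form; this text tells all that it offers.
- The arm moves only by the shell command python3 -m jog 'ROWS'. ROWS is JSON, a list of rows, each an object of numbers: "grip": the closure in counts, from 0 (fully open) to 255 (shut); "x", "y", "z": the shift along the world's x, y, z in m; "wx", "wy", "wz": the turn, a rotation vector about the world's x, y, z in degrees. A call has 1 to 12 rows; each row is the pose to reach, as a shift and turn from the pose commanded when the call began; what a row does not reach only later rows make up. A row lasts 1/10 s, in which the tool goes at most 50 mm and 8.59 degrees, less where a joint would pass 70% of its speed; a pose out of reach is approached as far as the arm can. A call with a gripper value outside its range is refused whole. The fingers move at their own pace and stop on an object; the grip force is fixed at half the most. Time passes only in rows, so rows that repeat a pose let the fingers close. It gives the time, the measured TCP pose, the force and the opening at its end, in the units of the state.
- ctrl.get_state(): the state, without advancing time (a new reading comes with each control period).
- ctrl.get_image(name): name is "scene" or "side" or "wrist"; returns the picture (384x512x3 uint8, red, green, blue); there is no depth.
- ctrl.camera_model(name): a dict with "intrinsics" (3x3 intrinsics, pixels), "rvec" (rotation vector, rad) and "tvec" (3), from world to camera coordinates, as OpenCV has them. Camera axes: x right, y down, z forward; pixel columns grow to the right and rows downward; lengths in mm; the calibration is good to about 2 mm. A picture is of the moment at which its call begins: read the wrist's pose just before it. camera_model takes no time and is no camera call; for the wrist camera it gives the pose at the moment of the call.
- ctrl.hand_in(): hands the job in, once; it reports no verdict.
The state is a dict: "clock": time; "joint_pos": joint angles; "qd": joint speeds; "joint_efforts": joint torques, N m; "ee_pos": TCP position; "tcp_rot": TCP orientation; "contact_force": force on the tool from outside, world axes, zero at the start; "torque": the same for the moment, N m; "width": opening from 0.0 (shut) to 1.0 (fully open).
Only numpy, scipy, OpenCV 4.12 (cv2) and the standard library are available. Lean on these libraries where they do the work, as an engineer would, in place of code of your own. Each camera call takes 0.05 s, during which the arm holds its last target.

## Working session

There is one attempt and no reset: what is moved stays moved. The work goes in short steps, Python scripts to look and compute and a shell command to move; the robot and the scene stay as the last step left them, time stands still between calls to the robot, and variables do not carry over. Pictures are saved under pics/ and viewed, and the job is handed in when it is done.

```bash
mkdir -p pics; cat > h.py <<'E'
import numpy as np, cv2
from rig import ctrl
def snap(n,f):
    m=ctrl.camera_model(n); im=ctrl.get_image(n); cv2.imwrite(f'pics/{f}.png',im[:,:,::-1]); np.savez(f'pics/{f}.npz',im=im,K=m['intrinsics'],r=m['rvec'],t=m['tvec']); return im
def load(f):
    d=np.load(f'pics/{f}.npz'); return d['im'],np.array(d['K'],float),np.array(d['r'],float).ravel(),np.array(d['t'],float).ravel()
def ray(f,u,v):
    im,K,r,t=load(f); R=cv2.Rodrigues(r)[0]; c=-R.T@t; d=R.T@np.linalg.inv(K)@np.array([u,v,1.]); return c,d
def onz(f,u,v,z):
    c,d=ray(f,u,v); return c+d*(z-c[2])/d[2]
def proj(f,p):
    im,K,r,t=load(f); return cv2.projectPoints(np.array(p,float).reshape(-1,3),r,t,K,None)[0].reshape(-1,2)
E
python3 - <<'E'
from h import *
for n in ['scene','side','wrist']: snap(n,n+'0')
s=ctrl.get_state(); print(s['ee_pos'],s['tcp_rot'],s['clock'],s['width'])
for n in ['scene0','side0','wrist0']:
    c,d=ray(n,256,192); print(n,c,d)
E
```

```text
[204.29576183 616.83884407 403.68950251] [-3.14145391e+00  1.72729743e-03  1.25098797e+00] 0.15 0.9991728062612999
scene0 [1360.11597777 -401.68165558  726.72036841] [-0.72011891  0.36602396 -0.58950073]
side0 [ 403.69153099 -831.94081152  955.33144272] [ 0.15870535  0.65209993 -0.74169361]
wrist0 [127.03261078 642.38469769 373.07495618] [ 0.30435318 -0.09720756 -0.94760548]
```

View pics/scene0.png

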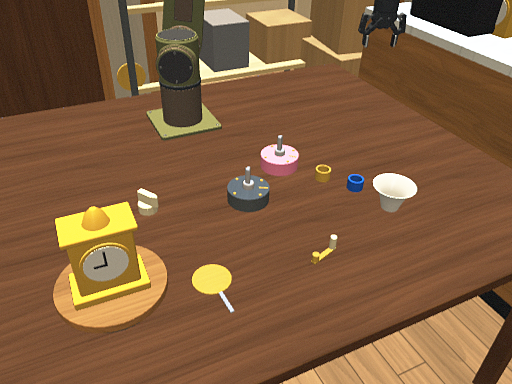

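View pics/side0.png

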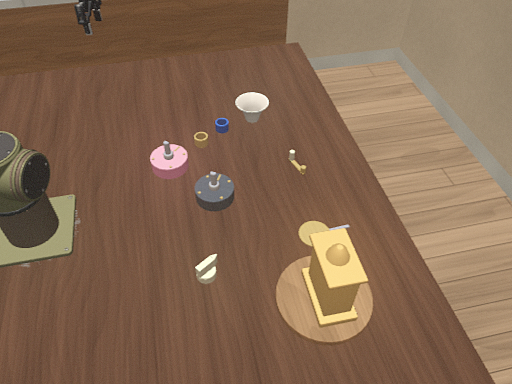

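View pics/wrist0.png

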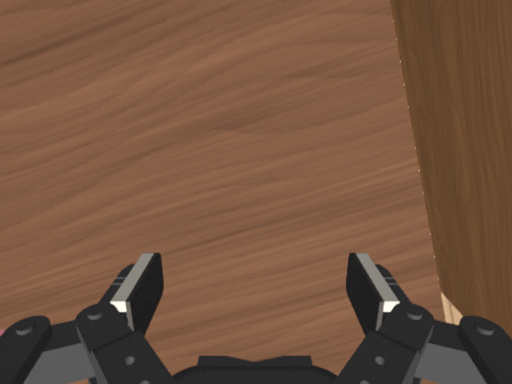

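Candidates. Sleeve: brass ring at scene (323,173) / side (201,140), versus the blue ring at (356,183) / (222,125). Pedestal: dark drum at scene (248,192) / side (215,190), versus the pink one at (280,160) / (169,160). Knob: only the bone piece at (147,202) / (206,268); the crank key's handle at (333,242) is also bone-coloured. I choose the brass ring, the dark drum and the bone knob, and check them in close crops.

```bash
python3 - <<'E'
from h import *
a=load('scene0')[0];b=load('side0')[0]
def crop(im,u,v,w=32,h=24): return cv2.resize(im[v-h:v+h,u-w:u+w],(384,288),interpolation=cv2.INTER_CUBIC)
o=np.vstack([np.hstack([crop(a,323,173),crop(a,248,188)]),np.hstack([crop(b,205,268),crop(b,215,190)])])
cv2.imwrite('pics/crop0.png',o[:,:,::-1])
for f,u,v,z in [('scene0',323,168,32),('side0',201,136,32),('scene0',248,168,99),('side0',213,174,99),('scene0',248,184,40),('side0',215,184,40),('scene0',280,137,99),('scene0',148,211,0),('side0',206,275,0)]:
    print(f,u,v,z,onz(f,u,v,z).round(1))
E
```

```text
scene0 323 168 32 [484.9 251.5  32. ]
side0 201 136 32 [485.2 250.1  32. ]
scene0 248 168 99 [492.9  14.4  99. ]
side0 213 174 99 [488.5   9.7  99. ]
scene0 248 184 40 [480.8  21.   40. ]
side0 215 184 40 [493.6  27.4  40. ]
scene0 280 137 99 [385.  164.1  99. ]
scene0 148 211 0 [ 434.9 -237.3    0. ]
side0 206 275 0 [ 425.4 -234.5    0. ]
```

View pics/crop0.png

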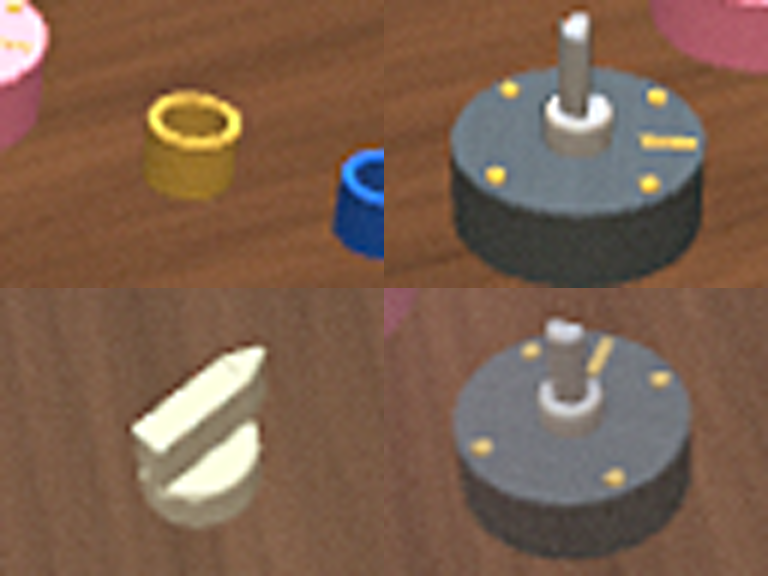

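Crops confirm it: a brass tube standing upright; a dark drum with steel spigot, shaft and index line (scene line ends at about (255,188) to (264,188)); and the bone knob with its nose up-right in the side view. Next: the neighbours' positions, for choosing the jaw direction.

```bash
python3 - <<'E'
from h import *
for f,u,v,z in [('scene0',356,178,32),('side0',222,122,32),('scene0',396,186,70),('scene0',333,237,40),('scene0',316,258,0)]:
    print(f,u,v,z,onz(f,u,v,z).round(1))
# index line, nose direction
p=onz('scene0',248-32+640/12-0-32,0,40) if 0 else None
a=onz('scene0',248-32+(640-384)/6,188-24+138/6,40);b=onz('scene0',248-32+(697-384)/6,188-24+145/6,40);print('line',a,b)
a=onz('side0',205-32+145/6,268-24+(438-288)/6,54);b=onz('side0',205-32+262/6,268-24+(350-288)/6,54);print('nose',a,b,np.degrees(np.arctan2(b[1]-a[1],b[0]-a[0])))
E
```

```text
scene0 356 178 32 [563.6 307.2  32. ]
side0 222 122 32 [562.2 304.7  32. ]
scene0 396 186 70 [677.7 340.1  70. ]
scene0 333 237 40 [747.4 108.9  40. ]
scene0 316 258 0 [755.8  63.3   0. ]
line [504.22507533  40.6589273   40.        ] [518.85263502  60.9003404   40.        ]
nose [ 406.27059111 -247.68842405   54.        ] [ 457.93906195 -216.90123545   54.        ] 30.789033935715715
```

Sleeve is at about (485,251), with blue 95 mm away, so the present yaw has room. Both views agree on the pedestal at about (491,12). I go above the sleeve first.

```bash
python3 -m jog '[{"x":0.281,"y":-0.366,"z":-0.06},{"x":0.281,"y":-0.366,"z":-0.06},{"x":0.281,"y":-0.366,"z":-0.06},{"x":0.281,"y":-0.366,"z":-0.06},{"x":0.281,"y":-0.366,"z":-0.06},{"x":0.281,"y":-0.366,"z":-0.06},{"x":0.281,"y":-0.366,"z":-0.06},{"x":0.281,"y":-0.366,"z":-0.06},{"x":0.281,"y":-0.366,"z":-0.06},{"x":0.281,"y":-0.366,"z":-0.06},{"x":0.281,"y":-0.366,"z":-0.06},{"x":0.281,"y":-0.366,"z":-0.06}]'
python3 -m jog '[{},{},{}]'
python3 - <<'E'
from h import *
snap('wrist','w1'); s=ctrl.get_state(); print(s['clock'],s['ee_pos'],s['tcp_rot'],s['contact_force'])
E
```

```text
0.2 [204.33493506 616.90394139 403.894858  ] [-3.14150794e+00  1.35188080e-03  1.25098834e+00] [ 0.31682879 -0.68217889  0.48069967]invalid input
invalid input
```

View pics/w1.png

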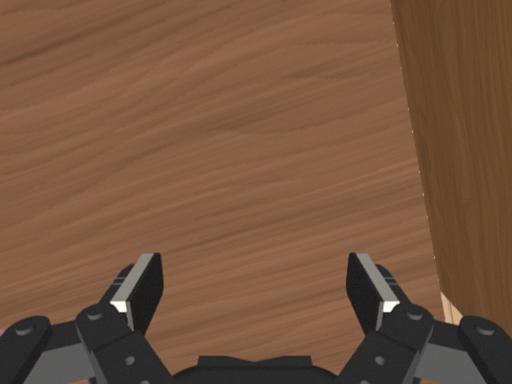

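Image is unchanged (bare table), and the move was rejected. Rows probably need all the keys.

```bash
python3 -m jog '[{"x":0.281,"y":-0.366,"z":-0.06,"wx":0,"wy":0,"wz":0,"grip":0},{"x":0.281,"y":-0.366,"z":-0.06,"wx":0,"wy":0,"wz":0,"grip":0},{"x":0.281,"y":-0.366,"z":-0.06,"wx":0,"wy":0,"wz":0,"grip":0},{"x":0.281,"y":-0.366,"z":-0.06,"wx":0,"wy":0,"wz":0,"grip":0},{"x":0.281,"y":-0.366,"z":-0.06,"wx":0,"wy":0,"wz":0,"grip":0},{"x":0.281,"y":-0.366,"z":-0.06,"wx":0,"wy":0,"wz":0,"grip":0},{"x":0.281,"y":-0.366,"z":-0.06,"wx":0,"wy":0,"wz":0,"grip":0},{"x":0.281,"y":-0.366,"z":-0.06,"wx":0,"wy":0,"wz":0,"grip":0},{"x":0.281,"y":-0.366,"z":-0.06,"wx":0,"wy":0,"wz":0,"grip":0},{"x":0.281,"y":-0.366,"z":-0.06,"wx":0,"wy":0,"wz":0,"grip":0},{"x":0.281,"y":-0.366,"z":-0.06,"wx":0,"wy":0,"wz":0,"grip":0},{"x":0.281,"y":-0.366,"z":-0.06,"wx":0,"wy":0,"wz":0,"grip":0}]'
python3 - <<'E'
from h import *
snap('wrist','w1'); s=ctrl.get_state(); print(s['clock'],s['ee_pos'],s['tcp_rot'],s['contact_force'])
E
```

```text
clock: 1.4
ee_pos: [485.1, 251.4, 344.6]
tcp_rot: [-3.141, -0.0, 1.251]
contact_force: [0.5, 0.8, -0.1]
width: 0.999
1.45 [484.86885448 251.85976695 344.80105535] [-3.14119572e+00 -3.49912963e-04  1.25191292e+00] [-0.66853806 -0.09467249  0.7522611 ]
```

View pics/w1.png

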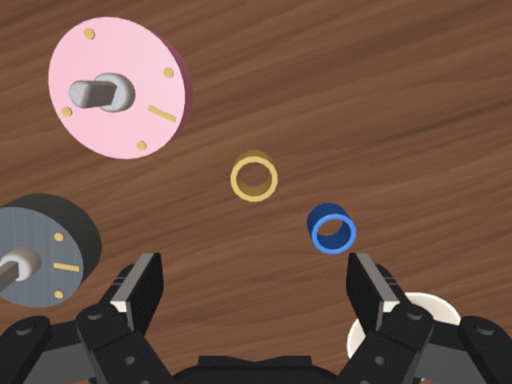

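The wrist view shows the brass ring top at about (254,179), blue at (334,234), pink upper left and the dark pedestal at the left edge.

```bash
cat >> h.py <<'E'
def ring(f,box,lo,hi):
    """ellipse fit to outline of bright HSV-masked rim"""
    im=load(f)[0]; x0,y0,x1,y1=box; hsv=cv2.cvtColor(im,cv2.COLOR_RGB2HSV)[y0:y1,x0:x1]
    m=cv2.inRange(hsv,np.array(lo),np.array(hi))
    cs=cv2.findContours(m,cv2.RETR_EXTERNAL,cv2.CHAIN_APPROX_NONE)[0]; c=max(cs,key=cv2.contourArea)
    (u,v),ax,an=cv2.fitEllipse(c); return u+x0,v+y0,ax,m
E
python3 - <<'E'
from h import *
im=load('w1')[0]; hsv=cv2.cvtColor(im,cv2.COLOR_RGB2HSV)
print(hsv[179,225:285].tolist()); print(hsv[150:160,254].tolist())
for lo in ([18,100,170],[18,100,190],[18,100,150]):
    u,v,ax,m=ring('w1',(215,140,295,215),lo,[35,255,255]); print(u,v,ax,onz('w1',u,v,32))
p=proj('w1',[[485+22*np.cos(a),251+22*np.sin(a),32] for a in (0,1.57,3.14,4.71)]);print(p)
E
```

```text
[[11, 128, 106], [11, 130, 106], [12, 130, 106], [11, 125, 108], [12, 126, 109], [19, 134, 154], [22, 119, 219], [22, 114, 222], [22, 115, 221], [22, 115, 220], [22, 120, 214], [19, 144, 143], [18, 148, 112], [18, 150, 114], [18, 148, 117], [15, 139, 117], [11, 127, 116], [11, 126, 115], [11, 124, 115], [12, 127, 114], [11, 129, 113], [12, 126, 115], [12, 125, 116], [12, 126, 115], [11, 126, 115], [12, 123, 118], [12, 123, 118], [12, 126, 117], [11, 126, 117], [12, 122, 117], [11, 123, 116], [12, 131, 115], [12, 124, 115], [12, 129, 115], [11, 124, 113], [11, 126, 113], [11, 124, 113], [11, 122, 113], [11, 121, 114], [11, 130, 114], [11, 130, 112], [12, 129, 115], [14, 132, 118], [17, 143, 123], [19, 154, 121], [18, 149, 118], [19, 141, 148], [21, 126, 205], [22, 115, 219], [22, 114, 220], [22, 114, 220], [22, 117, 214], [19, 131, 171], [12, 126, 119], [11, 124, 115], [12, 120, 115], [11, 127, 114], [11, 129, 111], [10, 121, 112], [12, 124, 111]]
[[17, 142, 131], [19, 150, 138], [18, 148, 140], [19, 146, 140], [19, 149, 139], [19, 150, 143], [20, 136, 186], [21, 120, 218], [22, 113, 224], [22, 113, 223]]
253.6042938232422 178.45293426513672 (44.93081283569336, 46.01897048950195) [485.43905759 250.70645458  32.        ]
253.62351608276367 178.51964569091797 (43.838016510009766, 45.640380859375) [485.50489087 250.70301371  32.        ]
253.55039596557617 178.39526748657227 (45.29843521118164, 46.81189727783203) [485.37135998 250.67705705  32.        ]
[[261.20524844 199.37216404]
 [276.74231457 170.56384185]
 [246.00207158 155.46372415]
 [231.09673365 185.12893972]]
```

Sleeve (485.4, 250.7) agrees with the scene and side views and with the 44 mm size. The TCP is already above it, so descend and grip.

```bash
python3 -m jog '[{"x":0,"y":0,"z":-0.05,"wx":0,"wy":0,"wz":0,"grip":0},{"x":0,"y":0,"z":-0.1,"wx":0,"wy":0,"wz":0,"grip":0},{"x":0,"y":0,"z":-0.14,"wx":0,"wy":0,"wz":0,"grip":0},{"x":0,"y":0,"z":-0.167,"wx":0,"wy":0,"wz":0,"grip":0},{"x":0,"y":0,"z":-0.167,"wx":0,"wy":0,"wz":0,"grip":60},{"x":0,"y":0,"z":-0.167,"wx":0,"wy":0,"wz":0,"grip":255},{"x":0,"y":0,"z":-0.167,"wx":0,"wy":0,"wz":0,"grip":255},{"x":0,"y":0,"z":-0.167,"wx":0,"wy":0,"wz":0,"grip":255},{"x":0,"y":0,"z":-0.167,"wx":0,"wy":0,"wz":0,"grip":255},{"x":0,"y":0,"z":-0.167,"wx":0,"wy":0,"wz":0,"grip":255},{"x":0,"y":0,"z":-0.167,"wx":0,"wy":0,"wz":0,"grip":255},{"x":0,"y":0,"z":-0.167,"wx":0,"wy":0,"wz":0,"grip":255}]'
```

```text
clock: 2.65
ee_pos: [486.7, 251.9, 180.7]
tcp_rot: [3.138, -0.004, 1.251]
contact_force: [-1.3, 1.4, 7.7]
width: 0.491
```

```bash
python3 -m jog '[{"x":0,"y":0,"z":0.03,"wx":0,"wy":0,"wz":0,"grip":255},{"x":0,"y":0,"z":0.08,"wx":0,"wy":0,"wz":0,"grip":255},{"x":0,"y":0,"z":0.13,"wx":0,"wy":0,"wz":0,"grip":255},{"x":0,"y":-0.03,"z":0.167,"wx":0,"wy":0,"wz":0,"grip":255},{"x":0,"y":-0.075,"z":0.167,"wx":0,"wy":0,"wz":0,"grip":255},{"x":0,"y":-0.12,"z":0.167,"wx":0,"wy":0,"wz":0,"grip":255},{"x":0,"y":-0.165,"z":0.167,"wx":0,"wy":0,"wz":0,"grip":255},{"x":0.005,"y":-0.21,"z":0.167,"wx":0,"wy":0,"wz":0,"grip":255},{"x":0.005,"y":-0.239,"z":0.167,"wx":0,"wy":0,"wz":0,"grip":255},{"x":0.005,"y":-0.239,"z":0.167,"wx":0,"wy":0,"wz":0,"grip":255},{"x":0.005,"y":-0.239,"z":0.167,"wx":0,"wy":0,"wz":0,"grip":255},{"x":0.005,"y":-0.239,"z":0.167,"wx":0,"wy":0,"wz":0,"grip":255}]'
python3 - <<'E'
from h import *
snap('wrist','w2'); s=ctrl.get_state(); print(s['clock'],s['ee_pos'],s['tcp_rot'],s['contact_force'],s['width'])
snap('side','s2')
E
```

```text
clock: 3.85
ee_pos: [490.2, 12.7, 344.9]
tcp_rot: [3.141, -0.0, 1.252]
contact_force: [0.1, 0.6, -1.5]
width: 0.491
3.9 [490.26991915  12.90483694 344.80177583] [ 3.14156509e+00 -2.50028244e-04  1.25233004e+00] [ 0.74077357 -0.56006975 -0.70429715] 0.4887602597565319
```

View pics/w2.png

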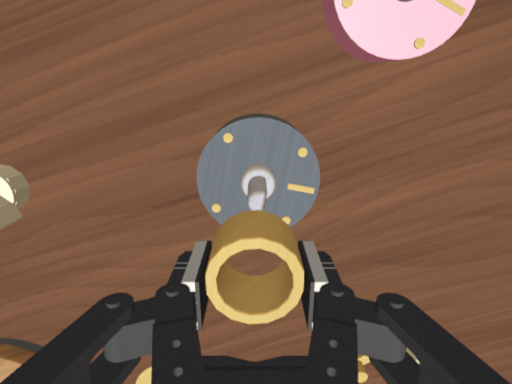

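View pics/s2.png

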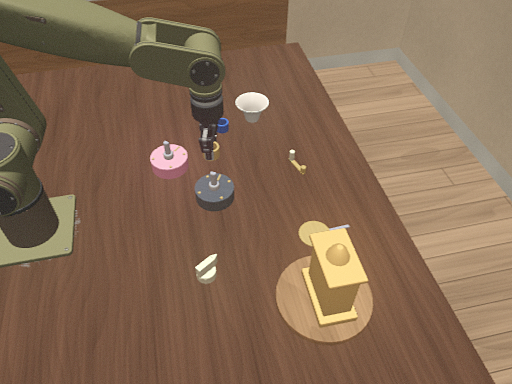

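The sleeve is held upright, rim centre at about (256,285). The pedestal drum is at about (259,175), spigot (258,182), index line (288,187) to (314,190). Measuring.

```bash
python3 - <<'E'
from h import *
f='w2'; im=load(f)[0]; hsv=cv2.cvtColor(im,cv2.COLOR_RGB2HSV)
o=cv2.resize(im[110:240,190:330],(700,650),interpolation=cv2.INTER_CUBIC)[:600]; cv2.imwrite('pics/c2.png',o[:,:,::-1])
# drum top: bluish-grey
print(hsv[160,180:215].tolist())
m=cv2.inRange(hsv,np.array([85,20,50]),np.array([125,160,130])); 
m[:100]=0;m[240:]=0
cs=max(cv2.findContours(m,0,cv2.CHAIN_APPROX_NONE)[0],key=cv2.contourArea)
h=cv2.convexHull(cs); pts=h.reshape(-1,2); e=cv2.fitEllipse(h); print('drum',e)
print(onz(f,*e[0],40))
mb=cv2.inRange(hsv,np.array([15,90,130]),np.array([35,255,255])); mb[:110]=0; mb[205:]=0;mb[:,:195]=0;mb[:,322:]=0
n,l,st,ce=cv2.connectedComponentsWithStats(mb)
for i in range(1,n):
    if st[i,4]>15:
        p=onz(f,*ce[i],40); print(st[i],ce[i],p.round(1))
        if st[i,2]>18:
            ys,xs=np.where(l==i); q=np.array([onz(f,x,y,40)[:2] for x,y in zip(xs,ys)]); q0=q.mean(0); w,v=np.linalg.eigh(np.cov((q-q0).T)); d=v[:,1]; print('heading',np.degrees(np.arctan2(d[1],d[0])), 'len',np.ptp((q-q0)@d), 'axis pt', q0-d*39, q0+d*39)
E
```

```text
[[11, 124, 130], [11, 121, 131], [11, 126, 130], [11, 121, 131], [12, 122, 130], [11, 122, 130], [12, 121, 131], [11, 124, 128], [11, 125, 129], [11, 127, 129], [11, 126, 130], [11, 126, 130], [11, 121, 129], [11, 126, 128], [11, 123, 129], [11, 122, 130], [12, 123, 129], [11, 121, 131], [9, 84, 128], [110, 12, 126], [104, 25, 133], [104, 25, 133], [108, 25, 133], [104, 25, 133], [102, 25, 134], [104, 25, 134], [105, 23, 131], [104, 25, 132], [108, 24, 130], [106, 22, 128], [104, 26, 127], [108, 25, 131], [105, 24, 130], [106, 25, 131], [104, 25, 131]]
drum ((235.46295166015625, 180.12725830078125), (12.316822052001953, 73.95977783203125), 13.331070899963379)
[485.03412187  -3.17733083  40.        ]
[224 133   9  10  71] [227.8028169  137.32394366] [447.    3.3  40. ]
[298 147   9  10  67] [302.1641791  151.68656716] [479.   60.2  40. ]
[288 184  26  10 145] [300.59310345 188.07586207] [510.5  49.9  40. ]
heading 60.35426820436937 len 23.863858831986363 axis pt [491.25416554  16.02233694] [529.83575125  83.81216836]
```

View pics/c2.png

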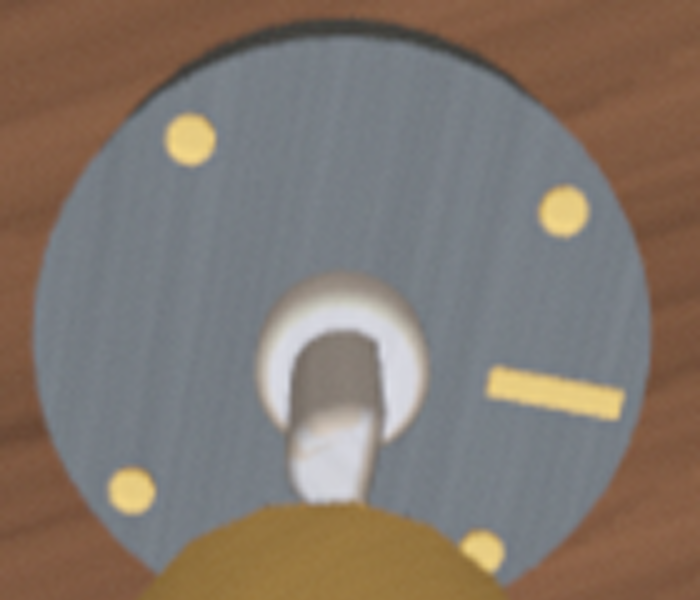

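```bash
python3 - <<'E'
from h import *
from scipy.optimize import least_squares
f='w2'; im=load(f)[0]; hsv=cv2.cvtColor(im,cv2.COLOR_RGB2HSV)
a=onz(f,216.2,208.4,40);b=onz(f,302.2,151.7,40);print('dot mid',(a+b)/2, np.linalg.norm(a-b))
# drum top rim: points left/right/top: saturation edge; V>105 separates top from side wall
m=((hsv[:,:,1]<70)&(hsv[:,:,2]>100)).astype(np.uint8); m[:100]=0;m[205:]=0;m[:,:190]=0;m[:,326:]=0
cs=max(cv2.findContours(m,0,cv2.CHAIN_APPROX_NONE)[0],key=cv2.contourArea).reshape(-1,2)
cs=cs[(cs[:,1]<200)]
q=np.array([onz(f,x,y,40)[:2] for x,y in cs])
r=least_squares(lambda p:np.hypot(q[:,0]-p[0],q[:,1]-p[1])-p[2],[491,14,55],loss='soft_l1'); print('drum',r.x, np.abs(r.fun).mean())
# spigot outer base rim at 40 & top at 56
print('spigot top r=12.5 bevel', onz(f,190+342/5,110+372/5,56))
# held sleeve rim
m=cv2.inRange(hsv,np.array([15,60,195]),np.array([35,255,255])); m[:225]=0;m[335:]=0;m[:,:200]=0;m[:,312:]=0
c=max(cv2.findContours(m,0,cv2.CHAIN_APPROX_NONE)[0],key=cv2.contourArea); e=cv2.fitEllipse(c); print('rim',e)
for z in (190,195,200,205): 
    print(z, onz(f,*e[0],z), np.linalg.norm(onz(f,e[0][0]-48.5,e[0][1],z)-onz(f,e[0][0]+48.5,e[0][1],z)))
E
```

```text
dot mid [492.02070762  15.63177177  40.        ] 92.9013709330625
drum [491.21769683  15.7402056   54.75334504] 0.22212290024543835
spigot top r=12.5 bevel [490.47982013  16.34200058  56.        ]
rim ((254.35903930664062, 280.48974609375), (85.06666564941406, 97.84249877929688), 90.10460662841797)
190 [492.8194763   11.83541714 190.        ] 43.72543606905883
195 [489.61030494  12.89629198 195.        ] 41.96747529458542
200 [486.40113358  13.95716682 200.        ] 40.20951452011202
205 [483.19196222  15.01804166 205.        ] 38.451553745638634
```

Pedestal axis: (491.3, 15.8) from three cues, flat heading 60.4°. The held sleeve sits about 1 mm off the TCP along tool −y, so shift by (+2, +2.7) and descend around the shaft.

```bash
python3 -m jog '[{"x":0.002,"y":0.0027,"z":0,"wx":0,"wy":0,"wz":0,"grip":255},{"x":0.002,"y":0.0027,"z":-0.03,"wx":0,"wy":0,"wz":0,"grip":255},{"x":0.002,"y":0.0027,"z":-0.06,"wx":0,"wy":0,"wz":0,"grip":255},{"x":0.002,"y":0.0027,"z":-0.08,"wx":0,"wy":0,"wz":0,"grip":255},{"x":0.002,"y":0.0027,"z":-0.095,"wx":0,"wy":0,"wz":0,"grip":255},{"x":0.002,"y":0.0027,"z":-0.105,"wx":0,"wy":0,"wz":0,"grip":255},{"x":0.002,"y":0.0027,"z":-0.105,"wx":0,"wy":0,"wz":0,"grip":255},{"x":0.002,"y":0.0027,"z":-0.105,"wx":0,"wy":0,"wz":0,"grip":255}]'
python3 - <<'E'
from h import *
for n in ['wrist','scene','side']: snap(n,n+'3')
s=ctrl.get_state(); print(s['clock'],s['ee_pos'],s['contact_force'],s['torque'])
def crop(im,u,v,w=32,h=36): return cv2.resize(im[v-h:v+h,u-w:u+w],(320,360),interpolation=cv2.INTER_CUBIC)
o=np.hstack([crop(load('scene3')[0],248,175),crop(load('side3')[0],215,180)]); cv2.imwrite('pics/c3.png',o[:,:,::-1])
E
```

```text
clock: 4.75
ee_pos: [492.9, 14.8, 240.5]
tcp_rot: [3.14, -0.0, 1.251]
contact_force: [0.6, -0.5, -1.1]
width: 0.492
4.9 [492.99172227  14.67196651 241.0643912 ] [-0.54463361 -0.59543831 -1.39721089] [-0.01411924 -0.06234695 -0.00887511]
```

View pics/wrist3.png

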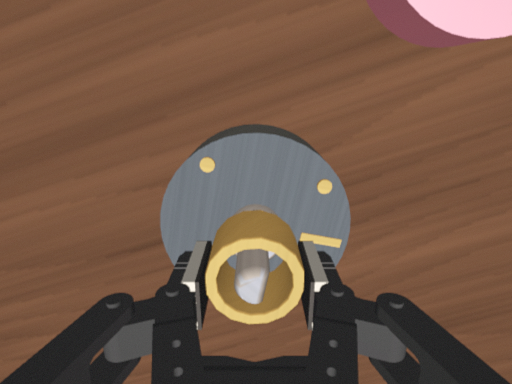

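View pics/c3.png

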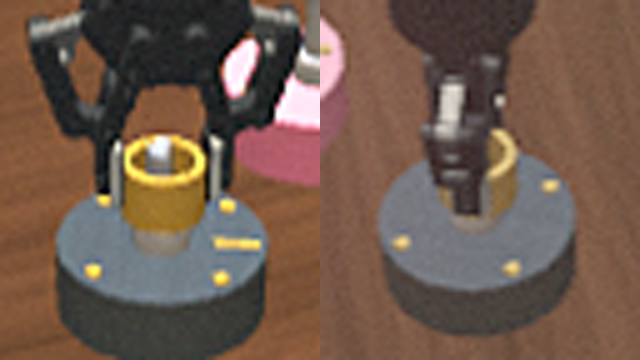

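The sleeve surrounds the shaft and hovers just above the spigot, looking centred in all three views. Small trim (−0.6, +0.7 mm) and lower.

```bash
python3 -m jog '[{"x":-0.0006,"y":0.0007,"z":0,"wx":0,"wy":0,"wz":0,"grip":255},{"x":-0.0006,"y":0.0007,"z":-0.004,"wx":0,"wy":0,"wz":0,"grip":255},{"x":-0.0006,"y":0.0007,"z":-0.008,"wx":0,"wy":0,"wz":0,"grip":255},{"x":-0.0006,"y":0.0007,"z":-0.012,"wx":0,"wy":0,"wz":0,"grip":255},{"x":-0.0006,"y":0.0007,"z":-0.012,"wx":0,"wy":0,"wz":0,"grip":255}]'
python3 -m jog '[{"x":0,"y":0,"z":-0.004,"wx":0,"wy":0,"wz":0,"grip":255},{"x":0,"y":0,"z":-0.008,"wx":0,"wy":0,"wz":0,"grip":255},{"x":0,"y":0,"z":-0.01,"wx":0,"wy":0,"wz":0,"grip":255},{"x":0,"y":0,"z":-0.01,"wx":0,"wy":0,"wz":0,"grip":255}]'
```

```text
clock: 5.4
ee_pos: [491.3, 15.4, 226.7]
tcp_rot: [-3.14, 0.0, 1.251]
contact_force: [-0.1, 0.4, -1.2]
width: 0.495
clock: 5.8
ee_pos: [492.5, 15.4, 220.6]
tcp_rot: [-3.141, 0.0, 1.251]
contact_force: [-9.7, 0.1, 18.6]
width: 0.491
```

TCP 220.6 is exactly the expected seated height. Release and rise.

```bash
python3 -m jog '[{"x":0,"y":0,"z":0.003,"wx":0,"wy":0,"wz":0,"grip":150},{"x":0,"y":0,"z":0.003,"wx":0,"wy":0,"wz":0,"grip":0},{"x":0,"y":0,"z":0.003,"wx":0,"wy":0,"wz":0,"grip":0},{"x":0,"y":0,"z":0.003,"wx":0,"wy":0,"wz":0,"grip":0},{"x":0,"y":0,"z":0.003,"wx":0,"wy":0,"wz":0,"grip":0},{"x":0,"y":0,"z":0.03,"wx":0,"wy":0,"wz":0,"grip":0},{"x":0,"y":0,"z":0.08,"wx":0,"wy":0,"wz":0,"grip":0},{"x":0,"y":0,"z":0.127,"wx":0,"wy":0,"wz":0,"grip":0},{"x":0,"y":0,"z":0.127,"wx":0,"wy":0,"wz":0,"grip":0},{"x":0,"y":0,"z":0.127,"wx":0,"wy":0,"wz":0,"grip":0}]'
python3 - <<'E'
from h import *
for n in ['wrist','side']: snap(n,n+'4')
s=ctrl.get_state(); print(s['clock'],s['ee_pos'],s['contact_force'],s['torque'])
E
```

```text
clock: 6.8
ee_pos: [492.1, 15.4, 346.4]
tcp_rot: [3.138, -0.001, 1.251]
contact_force: [-0.7, -0.6, -0.0]
width: 1.0
6.9 [491.26840484  15.46645627 343.19013458] [-0.43684021 -0.14409669 -0.63462457] [0.03395993 0.00218236 0.01366071]
```

View pics/wrist4.png

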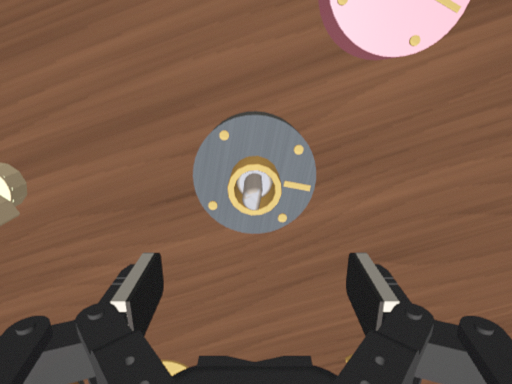

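Sleeve stands free around the spigot, rim centre at about (255,188); shaft tip at (252,200). Check its height and re-measure the shaft.

```bash
python3 - <<'E'
from h import *
f='wrist4'; im=load(f)[0]; hsv=cv2.cvtColor(im,cv2.COLOR_RGB2HSV)
m=cv2.inRange(hsv,np.array([15,60,170]),np.array([35,255,255]))
c0=m.copy();c0[:150]=0;c0[222:]=0;c0[:,:220]=0;c0[:,282:]=0
c=max(cv2.findContours(c0,0,cv2.CHAIN_APPROX_NONE)[0],key=cv2.contourArea); e=cv2.fitEllipse(c); print(e)
for z in (72,88): 
    p=proj(f,[[*onz(f,*e[0],z)[:2]+22*np.array([np.cos(a),np.sin(a)]),z] for a in np.linspace(0,6.2,60)]); print(z,onz(f,*e[0],z),cv2.fitEllipse(p.astype(np.float32))[1])
n,l,st,ce=cv2.connectedComponentsWithStats(m)
for i in range(1,n):
    if 30<st[i,4]<300 and 195<ce[i][0]<320 and 110<ce[i][1]<235:
        p=onz(f,*ce[i],40); print(st[i],ce[i].round(1),p.round(1))
        if st[i,2]>18:
            ys,xs=np.where(l==i); q=np.array([onz(f,x,y,40)[:2] for x,y in zip(xs,ys)]); q0=q.mean(0); w,v=np.linalg.eigh(np.cov((q-q0).T)); d=v[:,1]; print('heading',np.degrees(np.arctan2(d[1],d[0])), 'axis pt', q0-d*39)
def crop(im,u,v,w,h,s): return cv2.resize(im[v-h:v+h,u-w:u+w],None,fx=s,fy=s,interpolation=cv2.INTER_CUBIC)
o=np.hstack([crop(im,254,190,32,32,7),crop(load('side4')[0],215,185,25,32,7)]);cv2.imwrite('pics/c4.png',o[:,:,::-1])
E
```

```text
((254.138427734375, 189.07742309570312), (50.88081359863281, 53.07457733154297), 91.30329132080078)
72 [491.56642573  15.71196676  72.        ] (52.268062591552734, 55.034828186035156)
88 [486.53816708  17.3735081   88.        ] (55.949188232421875, 58.90758514404297)
[219 130  10  10  79] [223.6 134.8] [446.9   3.1  40. ]
[294 145  10  10  80] [298.3 149.2] [479.2  60.3  40. ]
[283 181  28  10 168] [296.7 185.5] [510.6  49.9  40. ]
heading 60.923304290720345 axis pt [491.61146958  15.8100171 ]
[208 201   9   9  67] [212.2 205.1] [504.2 -29.1  40. ]
[278 214   9   8  62] [281.9 217.6] [536.4  28.1  40. ]
```

View pics/c4.png

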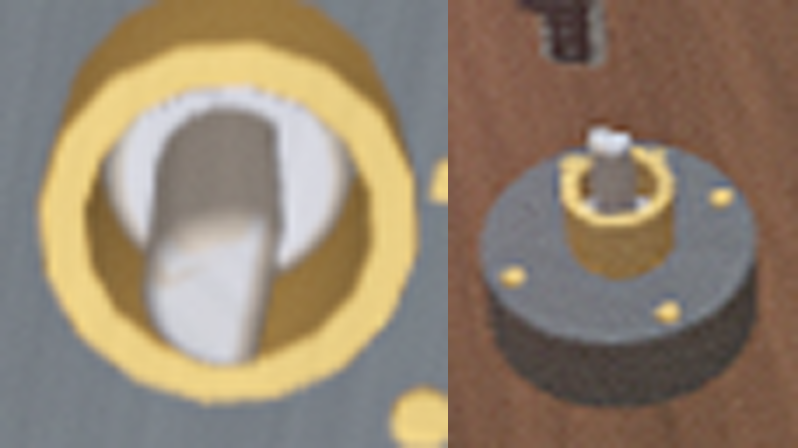

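Sleeve is seated: rim concentric at z=72 and right in size. Axis is (491.6, 15.7), flat heading 60.6° (dots and line agree). Next the clearance to the clock before going to the knob.

```bash
python3 - <<'E'
from h import *
print(onz('scene0',111,281,45),onz('side0',324,290,45),onz('scene0',95,208,225),onz('side0',338,250,225),onz('side0',304,272,45),onz('side0',330,322,45))
s=ctrl.get_state();print(s['joint_pos'])
E
```

```text
[ 680.3195396  -372.63215851   45.        ] [ 682.41421926 -360.2353993    45.        ] [ 675.33045017 -370.6319906   225.        ] [ 683.2813145  -375.23782874  225.        ] [ 651.84654275 -304.61728638   45.        ] [ 669.63740109 -437.17297391   45.        ]
[-7.77977510e-02 -1.86908315e-01  2.05899812e+00  7.26983827e-06
  1.27198327e+00 -1.32878624e+00]
```

```bash
python3 -m jog '[{"x":-0.01,"y":-0.04,"z":0,"wx":0,"wy":0,"wz":-8.5,"grip":0},{"x":-0.02,"y":-0.08,"z":0,"wx":0,"wy":0,"wz":-17,"grip":0},{"x":-0.03,"y":-0.12,"z":0,"wx":0,"wy":0,"wz":-25.5,"grip":0},{"x":-0.04,"y":-0.16,"z":0,"wx":0,"wy":0,"wz":-34,"grip":0},{"x":-0.05,"y":-0.2,"z":0,"wx":0,"wy":0,"wz":-42.5,"grip":0},{"x":-0.06,"y":-0.24,"z":0,"wx":0,"wy":0,"wz":-51,"grip":0},{"x":-0.062,"y":-0.252,"z":0,"wx":0,"wy":0,"wz":-59.5,"grip":0},{"x":-0.062,"y":-0.252,"z":0,"wx":0,"wy":0,"wz":-68,"grip":0},{"x":-0.062,"y":-0.252,"z":0,"wx":0,"wy":0,"wz":-76.5,"grip":0},{"x":-0.062,"y":-0.252,"z":0,"wx":0,"wy":0,"wz":-85,"grip":0},{"x":-0.062,"y":-0.252,"z":0,"wx":0,"wy":0,"wz":-93.5,"grip":0},{"x":-0.062,"y":-0.252,"z":0,"wx":0,"wy":0,"wz":-102,"grip":0}]'
python3 -m jog '[{"x":0,"y":0,"z":0,"wx":0,"wy":0,"wz":-8.5,"grip":0},{"x":0,"y":0,"z":0,"wx":0,"wy":0,"wz":-17,"grip":0},{"x":0,"y":0,"z":0,"wx":0,"wy":0,"wz":-25.5,"grip":0},{"x":0,"y":0,"z":0,"wx":0,"wy":0,"wz":-29,"grip":0},{"x":0,"y":0,"z":0,"wx":0,"wy":0,"wz":-29,"grip":0},{"x":0,"y":0,"z":0,"wx":0,"wy":0,"wz":-29,"grip":0}]'
python3 - <<'E'
from h import *
for n in ['wrist']: snap(n,n+'5')
s=ctrl.get_state(); print(s['clock'],s['ee_pos'],s['tcp_rot'],s['contact_force'])
E
```

```text
clock: 8.1
ee_pos: [429.2, -236.3, 342.0]
tcp_rot: [-3.141, 0.005, -0.535]
contact_force: [0.4, 0.1, 0.3]
width: 1.001
clock: 8.7
ee_pos: [429.4, -236.4, 343.0]
tcp_rot: [3.14, 0.003, -1.034]
contact_force: [-0.6, 0.9, -0.3]
width: 1.003
8.75 [ 429.53464129 -236.42255006  343.41309653] [ 3.14065179e+00  2.10886058e-03 -1.03426299e+00] [ 0.34880668 -0.30235747  0.06343092]
```

View pics/wrist5.png

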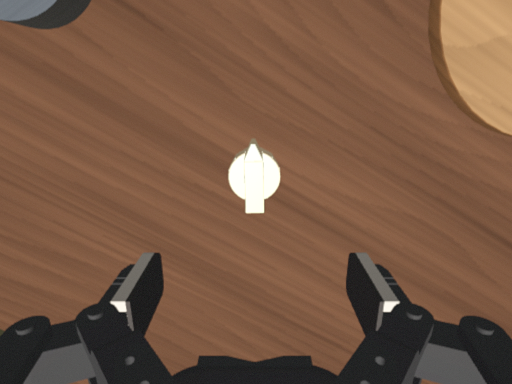

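The knob's nose points straight up in the image (tip about (253,141), tail about (255,213)), so the jaws already lie across the bar. Measure the centre.

```bash
python3 - <<'E'
from h import *
f='wrist5'; im=load(f)[0]; 
o=cv2.resize(im[130:222,206:302],None,fx=6,fy=6,interpolation=cv2.INTER_CUBIC);
g=cv2.cvtColor(cv2.resize(im[130:222,206:302],None,fx=6,fy=6,interpolation=cv2.INTER_CUBIC),cv2.COLOR_RGB2GRAY).astype(float)
o2=np.clip((g-170)*3,0,255).astype(np.uint8)
cv2.imwrite('pics/c5.png',np.hstack([o[:,:,::-1],])); cv2.imwrite('pics/c5b.png',o2)
E
```

```text
(no output)
```

View pics/c5.png

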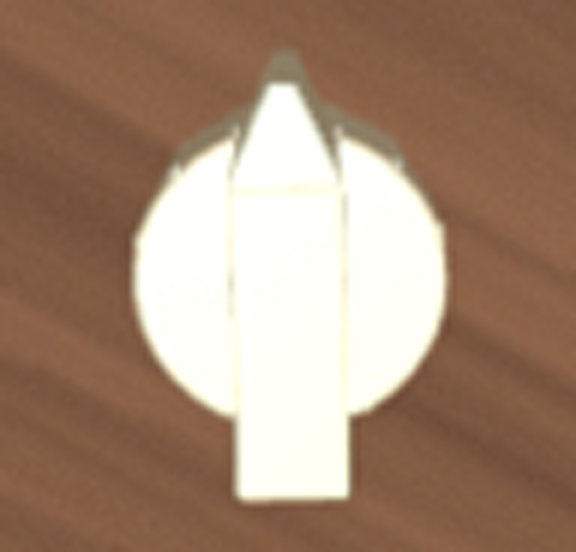

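View pics/c5b.png

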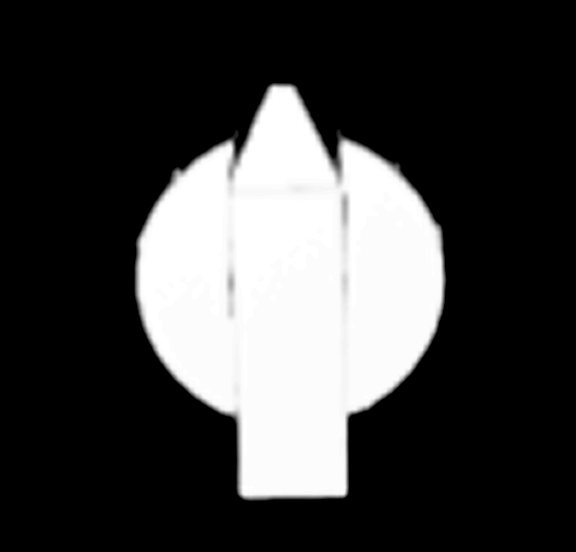

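```bash
python3 - <<'E'
from h import *
f='wrist5'
P=lambda x,y,z: onz(f,206+x/6-.5+1/12,130+y/6-.5+1/12,z)[:2]
tip=P(282,85,54); tail=P(293,498,54); sh=P(287,187,54)  # shoulder mid x=+22
d=tip-tail; print(tip,tail,np.linalg.norm(d),np.degrees(np.arctan2(d[1],d[0])))
d2=sh-tail; print('bar',np.linalg.norm(d2),np.degrees(np.arctan2(d2[1],d2[0])))
u=d/np.linalg.norm(d); print('centre from tail',tail+24*u,'from tip',tip-36*u)
# skirt top circle: fit lower/side arc
im=load(f)[0]; g=cv2.cvtColor(im,cv2.COLOR_RGB2GRAY); m=(g>195).astype(np.uint8); m[:135]=0;m[220:]=0;m[:,:220]=0;m[:,290:]=0
c=max(cv2.findContours(m,0,cv2.CHAIN_APPROX_NONE)[0],key=cv2.contourArea).reshape(-1,2)
q=np.array([onz(f,x,y,24)[:2] for x,y in c]); 
from scipy.optimize import least_squares
c0=tail+24*u
k=(np.abs(np.hypot(*(q-c0).T)-24)<4)&(c[:,1]>165)&(c[:,1]<198); q=q[k]
r=least_squares(lambda p:np.hypot(q[:,0]-p[0],q[:,1]-p[1])-p[2],[*c0,24]); print('skirt',r.x,k.sum())
E
```

```text
[ 458.62762454 -216.29099957] [ 407.70086449 -248.21559711] 60.10586342080964 32.08247783169719
bar 46.03122671207803 31.692595491714886
centre from tail [ 428.03568994 -235.46824939] from tip [ 428.12538636 -235.41202115]
skirt [ 428.15660021 -235.53558042   23.7230694 ] 67
```

Knob (428.1, −235.5), heading 32°, bar 46 mm and length 60 mm as described. Trim and descend to TCP z of about 200, tips 27 mm up and clear of the skirt.

```bash
python3 -m jog '[{"x":-0.0014,"y":0.0009,"z":-0.045,"wx":0,"wy":0,"wz":1.2,"grip":0},{"x":-0.0014,"y":0.0009,"z":-0.09,"wx":0,"wy":0,"wz":1.2,"grip":60},{"x":-0.0014,"y":0.0009,"z":-0.12,"wx":0,"wy":0,"wz":1.2,"grip":90},{"x":-0.0014,"y":0.0009,"z":-0.135,"wx":0,"wy":0,"wz":1.2,"grip":120},{"x":-0.0014,"y":0.0009,"z":-0.143,"wx":0,"wy":0,"wz":1.2,"grip":120},{"x":-0.0014,"y":0.0009,"z":-0.143,"wx":0,"wy":0,"wz":1.2,"grip":120}]'
python3 - <<'E'
from h import *
s=ctrl.get_state(); print(s['clock'],s['ee_pos'],s['tcp_rot'],s['contact_force'],s['width'])
E
```

```text
clock: 9.35
ee_pos: [428.0, -235.4, 200.6]
tcp_rot: [3.141, 0.002, -1.014]
contact_force: [-0.4, 0.2, 0.2]
width: 0.529
9.35 [ 427.97681893 -235.43335514  200.5633319 ] [ 3.14062601e+00  2.34895071e-03 -1.01402327e+00] [-0.43133939  0.24677021  0.23130175] 0.5293378351120268
```

```bash
python3 -m jog '[{"x":0,"y":0,"z":0,"wx":0,"wy":0,"wz":0,"grip":255},{"x":0,"y":0,"z":0,"wx":0,"wy":0,"wz":0,"grip":255},{"x":0,"y":0,"z":0,"wx":0,"wy":0,"wz":0,"grip":255},{"x":0,"y":0,"z":0,"wx":0,"wy":0,"wz":0,"grip":255},{"x":0,"y":0,"z":0,"wx":0,"wy":0,"wz":0,"grip":255},{"x":0,"y":0,"z":0,"wx":0,"wy":0,"wz":0,"grip":255}]'
python3 - <<'E'
from h import *
s=ctrl.get_state(); print(s['clock'],s['ee_pos'],s['tcp_rot'],s['contact_force'],s['width'])
E
```

```text
clock: 9.95
ee_pos: [429.1, -236.2, 203.4]
tcp_rot: [-3.14, -0.003, -1.014]
contact_force: [-0.5, -0.2, 6.1]
width: 0.173
9.95 [ 429.1324678  -236.201951    203.37427452] [-3.14041766e+00 -2.86103558e-03 -1.01433087e+00] [-0.46789003 -0.19281852  6.09169731] 0.17334484562402752
```

Gripped (width 0.173 ≈ 16 mm bar). Lift, carry over the shaft and turn +28.7°.

```bash
python3 -m jog '[{"x":0,"y":0,"z":0.03,"wx":0,"wy":0,"wz":0,"grip":255},{"x":0,"y":0,"z":0.07,"wx":0,"wy":0,"wz":0,"grip":255},{"x":0,"y":0,"z":0.11,"wx":0,"wy":0,"wz":0,"grip":255},{"x":0.01,"y":0.04,"z":0.134,"wx":0,"wy":0,"wz":7,"grip":255},{"x":0.02,"y":0.08,"z":0.134,"wx":0,"wy":0,"wz":14,"grip":255},{"x":0.03,"y":0.12,"z":0.134,"wx":0,"wy":0,"wz":21,"grip":255},{"x":0.04,"y":0.16,"z":0.134,"wx":0,"wy":0,"wz":28.7,"grip":255},{"x":0.05,"y":0.2,"z":0.134,"wx":0,"wy":0,"wz":28.7,"grip":255},{"x":0.06,"y":0.235,"z":0.134,"wx":0,"wy":0,"wz":28.7,"grip":255},{"x":0.0638,"y":0.2515,"z":0.134,"wx":0,"wy":0,"wz":28.7,"grip":255},{"x":0.0638,"y":0.2515,"z":0.134,"wx":0,"wy":0,"wz":28.7,"grip":255},{"x":0.0638,"y":0.2515,"z":0.134,"wx":0,"wy":0,"wz":28.7,"grip":255}]'
python3 -m jog '[{"x":0,"y":0,"z":0,"wx":0,"wy":0,"wz":0,"grip":255},{"x":0,"y":0,"z":0,"wx":0,"wy":0,"wz":0,"grip":255}]'
python3 - <<'E'
from h import *
for n in ['wrist','side','scene']: snap(n,n+'6')
s=ctrl.get_state(); print(s['clock'],s['ee_pos'],s['tcp_rot'],s['contact_force'],s['width'])
def crop(im,u,v,w=32,h=36): return cv2.resize(im[v-h:v+h,u-w:u+w],(320,360),interpolation=cv2.INTER_CUBIC)
o=np.hstack([crop(load('scene6')[0],248,160),crop(load('side6')[0],215,165)]); cv2.imwrite('pics/c6.png',o[:,:,::-1])
E
```

```text
clock: 11.15
ee_pos: [491.9, 15.9, 335.2]
tcp_rot: [3.141, 0.001, -0.513]
contact_force: [0.2, -0.2, -0.3]
width: 0.174
clock: 11.35
ee_pos: [492.0, 14.9, 335.6]
tcp_rot: [3.141, 0.0, -0.515]
contact_force: [0.2, -0.6, -1.2]
width: 0.171
11.5 [492.07687989  15.14438919 335.72981801] [ 3.14157334e+00 -5.96048663e-05 -5.14789701e-01] [-0.00751958 -0.40146607 -1.40592474] 0.1681863844679871
```

View pics/wrist6.png

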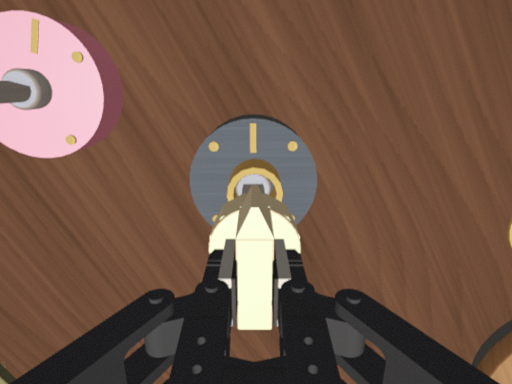

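View pics/c6.png

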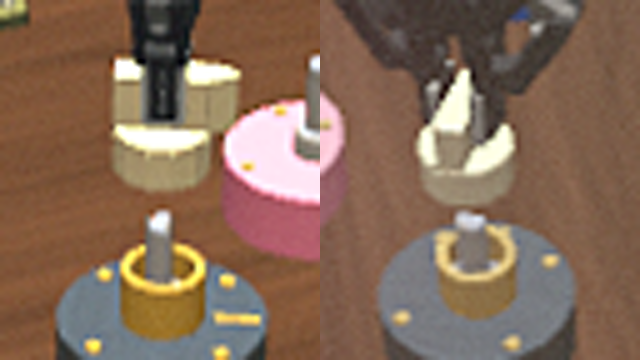

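The nose (254,185 up to the bar at about 255) lines up with the index line (253,125–152). The knob is level and hangs straight above the shaft in the scene and side views. Check its centre in the hand.

```bash
python3 - <<'E'
from h import *
f='wrist6'; s=np.array([492.1,15.1]); zt=335.7-203.4+54
im=load(f)[0]; o=cv2.resize(im[180:335,200:310],None,fx=3.8,fy=3.8,interpolation=cv2.INTER_CUBIC); cv2.imwrite('pics/c6b.png',o[:,:,::-1])
u=np.array([np.cos(np.radians(60.5)),np.sin(np.radians(60.5))]); j=np.array([u[1],-u[0]])
for n,p,z in [('tail',(255,329),zt),('shoulder',(255,240),zt),('lineN',(253,124),40)]:
    w=onz(f,*p,z)[:2]-s; print(n,w@u,w@j)
E
```

```text
tail -24.65246347043868 0.07678938649748676
shoulder 20.355154676029088 0.12796115534235764
lineN 50.38357991283098 -1.1366044658985137
```

View pics/c6b.png

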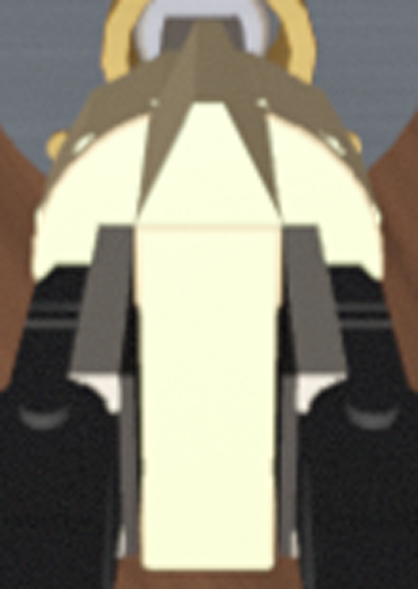

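```bash
python3 -m jog '[{"x":-0.0002,"y":0.0011,"z":-0.015,"wx":0,"wy":0,"wz":0,"grip":255},{"x":-0.0002,"y":0.0011,"z":-0.028,"wx":0,"wy":0,"wz":0,"grip":255},{"x":-0.0002,"y":0.0011,"z":-0.028,"wx":0,"wy":0,"wz":0,"grip":255},{"x":-0.0002,"y":0.0011,"z":-0.028,"wx":0,"wy":0,"wz":0,"grip":255}]'
python3 - <<'E'
from h import *
for n in ['side','scene']: snap(n,n+'7')
s=ctrl.get_state(); print(s['clock'],s['ee_pos'],s['tcp_rot'],s['contact_force'],s['width'])
def crop(im,u,v,w=32,h=36): return cv2.resize(im[v-h:v+h,u-w:u+w],(320,360),interpolation=cv2.INTER_CUBIC)
o=np.hstack([crop(load('scene7')[0],248,170),crop(load('side7')[0],215,175)]); cv2.imwrite('pics/c7.png',o[:,:,::-1])
E
```

```text
clock: 11.9
ee_pos: [491.6, 17.0, 306.5]
tcp_rot: [3.141, 0.002, -0.514]
contact_force: [-0.3, -0.0, -1.6]
width: 0.173
12.0 [492.11151168  16.95845844 307.81970332] [-3.14151278e+00 -1.53788394e-04 -5.13416554e-01] [-0.21316587  0.2413704  -1.27798756] 0.1735454600502971
```

View pics/c7.png

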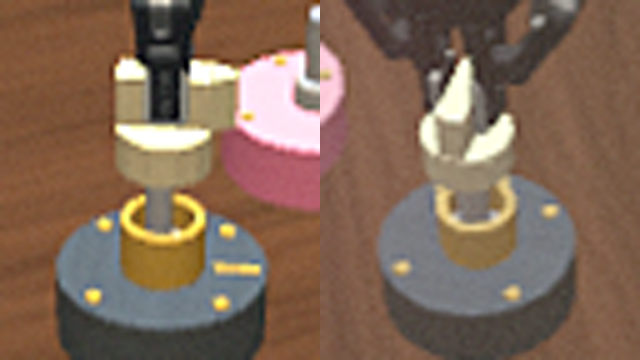

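Knob centred just above the tip. Descend slowly, watching force.

```bash
python3 -m jog '[{"x":0,"y":-0.0003,"z":-0.004,"wx":0,"wy":0,"wz":0,"grip":255},{"x":0,"y":-0.0003,"z":-0.007,"wx":0,"wy":0,"wz":0,"grip":255},{"x":0,"y":-0.0003,"z":-0.01,"wx":0,"wy":0,"wz":0,"grip":255},{"x":0,"y":-0.0003,"z":-0.01,"wx":0,"wy":0,"wz":0,"grip":255}]'
python3 -m jog '[{"x":0,"y":0,"z":-0.003,"wx":0,"wy":0,"wz":0,"grip":255},{"x":0,"y":0,"z":-0.006,"wx":0,"wy":0,"wz":0,"grip":255},{"x":0,"y":0,"z":-0.006,"wx":0,"wy":0,"wz":0,"grip":255}]'
```

```text
clock: 12.4
ee_pos: [491.7, 16.7, 297.1]
tcp_rot: [3.141, 0.001, -0.513]
contact_force: [0.1, 0.1, -0.5]
width: 0.171
clock: 12.7
ee_pos: [491.8, 16.6, 291.1]
tcp_rot: [3.141, 0.001, -0.514]
contact_force: [0.4, -0.0, -1.8]
width: 0.176
```

11 mm onto the shaft with no side load, so the flat has mated. Continue.

```bash
python3 -m jog '[{"x":0,"y":0,"z":-0.003,"wx":0,"wy":0,"wz":0,"grip":255},{"x":0,"y":0,"z":-0.006,"wx":0,"wy":0,"wz":0,"grip":255},{"x":0,"y":0,"z":-0.006,"wx":0,"wy":0,"wz":0,"grip":255}]'
python3 -m jog '[{"x":0,"y":0,"z":-0.003,"wx":0,"wy":0,"wz":0,"grip":255},{"x":0,"y":0,"z":-0.006,"wx":0,"wy":0,"wz":0,"grip":255},{"x":0,"y":0,"z":-0.006,"wx":0,"wy":0,"wz":0,"grip":255},{"x":0,"y":0,"z":-0.006,"wx":0,"wy":0,"wz":0,"grip":255}]'
python3 -m jog '[{"x":0,"y":0,"z":-0.003,"wx":0,"wy":0,"wz":0,"grip":255},{"x":0,"y":0,"z":-0.006,"wx":0,"wy":0,"wz":0,"grip":255},{"x":0,"y":0,"z":-0.006,"wx":0,"wy":0,"wz":0,"grip":255},{"x":0,"y":0,"z":-0.006,"wx":0,"wy":0,"wz":0,"grip":255}]'
```

```text
clock: 13.0
ee_pos: [491.7, 16.6, 285.1]
tcp_rot: [3.141, 0.001, -0.514]
contact_force: [0.1, 0.7, -1.6]
width: 0.177
clock: 13.4
ee_pos: [492.3, 16.6, 280.7]
tcp_rot: [-3.141, -0.001, -0.513]
contact_force: [-2.2, 0.1, 4.9]
width: 0.176
clock: 13.8
ee_pos: [492.4, 16.6, 275.5]
tcp_rot: [-3.141, -0.001, -0.513]
contact_force: [-4.0, -0.5, 7.4]
width: 0.176
```

```bash
python3 -m jog '[{"x":0,"y":0,"z":-0.002,"wx":0,"wy":0,"wz":0,"grip":255},{"x":0,"y":0,"z":-0.003,"wx":0,"wy":0,"wz":0,"grip":255},{"x":0,"y":0,"z":-0.003,"wx":0,"wy":0,"wz":0,"grip":255},{"x":0,"y":0,"z":-0.003,"wx":0,"wy":0,"wz":0,"grip":255}]'
python3 -m jog '[{"x":0,"y":0,"z":-0.002,"wx":0,"wy":0,"wz":0,"grip":255},{"x":0,"y":0,"z":-0.002,"wx":0,"wy":0,"wz":0,"grip":255},{"x":0,"y":0,"z":-0.002,"wx":0,"wy":0,"wz":0,"grip":255}]'
```

```text
clock: 14.2
ee_pos: [492.9, 16.6, 275.4]
tcp_rot: [-3.141, -0.001, -0.513]
contact_force: [-10.9, 0.5, 24.2]
width: 0.174
clock: 14.5
ee_pos: [493.2, 16.6, 275.3]
tcp_rot: [3.142, -0.0, -0.513]
contact_force: [-16.8, 0.3, 34.8]
width: 0.177
```

Hard stop at z=275.4, exactly as expected. Ease the push to a moderate level and look.

```bash
python3 -m jog '[{"x":-0.0005,"y":0,"z":0.0015,"wx":0,"wy":0,"wz":0,"grip":255},{"x":-0.0005,"y":0,"z":0.0015,"wx":0,"wy":0,"wz":0,"grip":255},{"x":-0.0005,"y":0,"z":0.0015,"wx":0,"wy":0,"wz":0,"grip":255},{"x":-0.0005,"y":0,"z":0.0015,"wx":0,"wy":0,"wz":0,"grip":255},{"x":-0.0005,"y":0,"z":0.0015,"wx":0,"wy":0,"wz":0,"grip":255}]'
python3 - <<'E'
from h import *
for n in ['side','scene','wrist']: snap(n,n+'8')
s=ctrl.get_state(); print(s['clock'],s['ee_pos'],s['tcp_rot'],s['contact_force'],s['width'])
def crop(im,u,v,w=32,h=36): return cv2.resize(im[v-h:v+h,u-w:u+w],(320,360),interpolation=cv2.INTER_CUBIC)
o=np.hstack([crop(load('scene8')[0],248,175),crop(load('side8')[0],215,175)]); cv2.imwrite('pics/c8.png',o[:,:,::-1])
E
```

```text
clock: 15.0
ee_pos: [492.7, 16.6, 275.3]
tcp_rot: [-3.141, -0.002, -0.513]
contact_force: [-9.6, 0.7, 23.4]
width: 0.173
15.15 [492.72080716  16.62055261 275.29894463] [-3.14071678e+00 -1.94229931e-03 -5.13352216e-01] [-10.43228361  -0.04089311  24.21896548] 0.17071180098409872
```

View pics/c8.png

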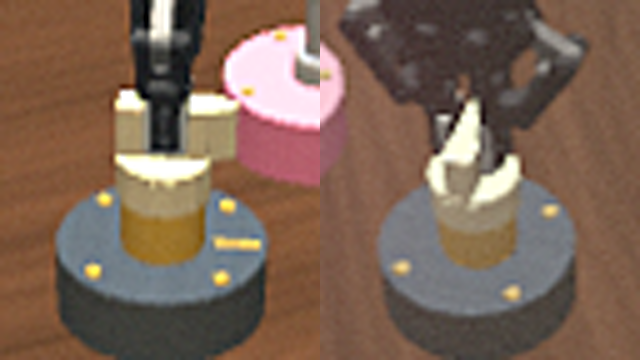

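View pics/scene8.png

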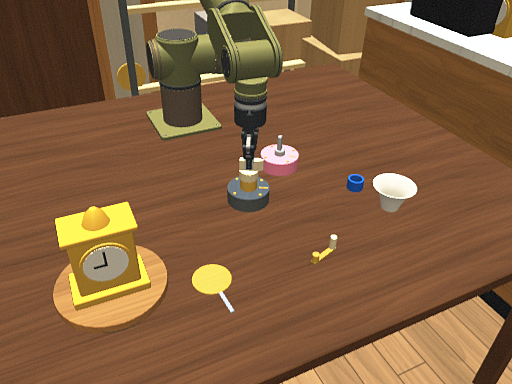

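View pics/wrist8.png

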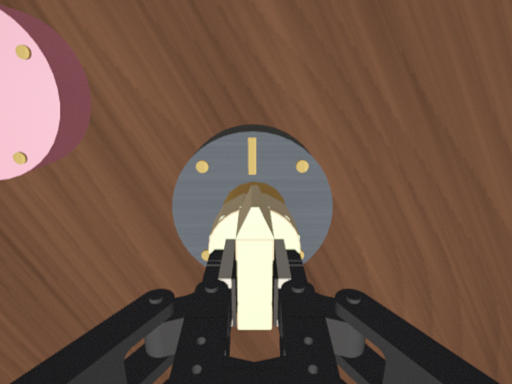

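The knob's skirt rests on the sleeve with no gap, the nose lines up with the index line (252,140–174), the knob sits in the hand as before (tail at v≈329), and the bystanders are unmoved. Hand in.

```bash
python3 -c "
from rig import ctrl
print(ctrl.hand_in()); s=ctrl.get_state(); print(s['clock'],s['ee_pos'],s['contact_force'],s['width'])"
```

```text
the job is handed in; nothing more can be done
None
the job is handed in; nothing more can be done
```

The job is done and handed in at about 15 s of the 69 s allowed. The brass sleeve is seated on the dark pedestal's spigot. The knob is on the D-shaft and pressed down onto the sleeve, still gripped.

- **Sleeve:** when let go, its rim was concentric with the pedestal axis to within the 2 mm calibration. It stopped at the expected height.
- **Knob:** its nose heading is about 60.6°, matching the index line's 60.6°. It went on with no side load.
- **Final press:** the arm stopped hard at TCP height 275.3 mm, against 275.4 mm expected. The last check showed a push of about 24 N up, with about 10 N sideways from the arm giving slightly.
- **Grip and surroundings:** the knob did not slip in the fingers. In the last overview picture the clock, bowl, bob, key and both look-alikes looked unmoved.
- **Failed or off:** the first jog calls were refused as "invalid input" because rows need all keys; nothing moved. For about 0.3 s the push reached about 35 N vertical and 17 N sideways before I eased it. The state could not be read after hand-in, so the final second is unconfirmed.

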